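# Load the tube block on the orbital shaker

## Robot

A 6-joint arm with a two-finger parallel gripper is mounted at the origin on the work surface. World frame = base frame: x ahead of the robot, y to its left, z up, the work surface at z = 0. Lengths are in mm, angles in rad, forces in N, time in s.
With the tool pointing down it reaches from about 300 to 775 mm from the base axis. Payload 14.6 kg.
Tool frame: the origin (TCP) lies midway between the tips of the shut fingers; the grasp point (between the pads) lies 19 mm behind it (manip.pinch_z is the distance from the TCP to the grasp point, in mm); z points along the fingers, y is the line along which they close (so a half turn about z gives the same grasp; the last joint's range is limited). The gripper opens to 85 mm and grips with 20 to 120 N. Pads are 22 mm wide; open, the fingers measure 114 mm over their backs; the gripper's body (76 mm by 85 mm) begins 54 mm behind the grasp point. The pads swing forward as they close: fully open they stand 13 mm farther back than shut.
Start: joints at [-1.267, 0.3, 1.521, -0, 1.321, -0.067], TCP at [199.291, -512.613, 231.281] pointing down, gripper open.
Joint ranges: [-3.03, 3.03], [-0.79, 2.21], [0.23, 2.52], [-1.04, 4.18], [0, 3.07], [-2.55, 2.55]. Speed limits (rad/s): [2.22, 2.22, 2.57, 3.14, 3.14, 3.14].

## Interface

Orientations are given as a unit quaternion [x, y, z, w].
In Python, from bench import manip, viewer gives the robot as it stands.
- The arm moves only by the shell command python3 -m crank 'ROWS' [FORCE]. ROWS is JSON, a list of rows, each a list of 3 entries, a list of its own where there are three numbers: the shift along the tool's x, y, z in m, then the turn about the tool's z in degrees, then the opening, from 0 (shut) to 1 (fully open). A call has 1 to 10 rows; each row is the pose to reach, as a shift and turn from the pose commanded when the call began, along the tool's axes at that moment; what a row does not reach only later rows make up. A row lasts 1/10 s, in which the tool goes at most 50 mm and 8.59 degrees, less where a joint would pass 70% of its speed; a pose out of reach is approached as far as the arm can. A call with a gripper value outside its range is refused whole. The fingers move at their own pace and stop on an object; FORCE is the grip in N (left out, the last holds). Time passes only in rows, so rows that repeat a pose let the fingers close. It gives the time, the measured TCP pose, the force, the opening and the grip force at its end, in the units of the state.
- manip.get_obs(): the state, without advancing time (a new reading comes with each control period).
- viewer.capture(name): name is "scene" or "side" or "wrist"; returns a dict with "pixels" (400x640x3 uint8, red, green, blue), "range_z" (400x640 float32, mm along the optical axis (not along the pixel's ray), 0 where there is no reading), "fx", "fy", "cx", "cy" (pixels), "rvec" (rotation vector, rad) and "tvec" (3), from world to camera coordinates, as OpenCV has them. Camera axes: x right, y down, z forward; pixel columns grow to the right and rows downward; lengths in mm; the calibration is good to about 2 mm. A picture is of the moment at which its call begins.
- manip.job_done(): hands the job in; it is judged then, once.
The state is a dict: "clock": time; "joints": joint angles; "joint_velocities": joint speeds; "effort": joint torques, N m; "tcp_pos": TCP position; "tool_rot": TCP orientation; "ft_force": force on the tool from outside, world axes, zero at the start; "moment": the same for the moment, N m; "opening": opening from 0.0 (shut) to 1.0 (fully open); "grasp_force": force on a finger pad.
Only numpy, scipy, OpenCV 4.12 (cv2) and the standard library are available. Lean on these libraries where they do the work, as an engineer would, in place of code of your own. Each camera call takes 0.05 s, during which the arm holds its last target. There are 200 camera calls.

## Task

Load the aluminium tube block onto the orbital shaker: set it down gently, flat on the deck, then slide it sideways so that its foot goes under the retaining lip and on against the sprung pressure bar until the spring latch pin snaps up behind it, and leave it locked there. Feel your way: push no harder than it needs, do not ram it into the retaining block, and leave the other things on the bench alone.

Things in the scene. Friction and masses are not known exactly. Their poses are not given: they have to be found in the camera images.
- block_center (a point): Centre of the loose 24-place aluminium tube block, 0.47 to 0.66 kg, 25 mm above its underside. Foot plate 86 (x) x 128 (y) x 8 mm (z) under a body 56 (x) x 94 (y) x 42 mm (z), both centred; tube caps stand 3 mm higher. Grip the body across its 56 mm width (x), finger tips above the foot. z up, y along its length. Either end may go in first.
- shaker: White orbital shaker, fixed to the bench, about 240 (x) x 205 (y) mm, sloping panel at its -x side. Origin on the bench under its middle. In mid-play deck_home lies 20 mm to +x and 8 mm to +y of it. The drive is delicate: a push, squeeze or drop of more than 40 N on it harms it.
- deck_home (a point): On the deck's top face (86 mm above the bench), under the block's centre when locked. z up, +y the way the block slides in. Deck 118 mm wide (x), y = -98 to +80. With the drive off the deck floats: about 1 N shifts it, up to 8 mm along x and y from its middle, and it may stand anywhere in that play now. A block dragged over it (some 2 to 4 N) takes it along to the end of the play.
- lip_edge (a point): Middle of the free edge of the steel retaining lip at the deck's +y end, 52 mm to +y of deck_home and 15 mm above the deck (axes as deck_home). Lip underside 10 mm above the deck. Cheeks 89.4 mm apart under it; 10 mm high guide plates splay out before them from y = +34 (102 mm apart there). To clear the lip set the block down with its centre at y = -15 to -22 of deck_home.
- retainer: Steel retaining block on the deck's +y end: wall, lip, cheeks, guides. Origin at the foot of the wall that ends the pocket, y = +66 of deck_home, same axes. Before the wall a sprung rubber-faced bar, free face at y = +61: 1.5 N to start it, 1.2 N more per mm, 5 N where the latch snaps up (foot's front at y = +64), 7.5 N at the wall; drag comes on top. Ramming the retainer with over 15 N bends it.
- latch_top (a point): Top of the spring latch pin, a steel pin 12 mm thick that stands 6 mm out of the deck at x = 0, y = -70 mm of deck_home; z up. The foot presses it level with the deck when set down over it (1.4 N). When the foot's rear edge has passed y = -64 it snaps up behind it and keeps the block, which the bar pushes back against it.
- latch (a joint): How far the latch pin is pressed down, m: 0 standing up, 0.006 level with the deck.
- dish_stack (a point): Loose stack of four culture dishes, 90 mm across and 58 mm high; leave alone. The point is on its axis, half-way up.
- pot (a point): Loose specimen pot with a white lid, 63 mm across and 63 mm high; leave alone. The point is on its axis, half-way up.
- tube_rack (a point): Loose grey plastic tube rack with tall capped tubes, 100 x 210 mm and 92 mm high; leave alone. The point is at its centre, 25 mm above the bench; its long side is along y.
There are look-alikes about, which are no part of the job. Leave any purple look-alike of the part that bears block_center alone.

How it is judged (in metres and radians):
On the way:
1. the block stands flat on the shaker's deck, not yet locked in (z of block_center in the frame of deck_home between 0.022 and 0.0275 m and y of block_center in the frame of deck_home between -0.045 and 0 m and angle between block_center's own z axis and vertical below 0.05 rad), for 0.1 s.
At the end, for the whole second after the job is handed in: Block released, at rest and flat on the deck (height within 2 mm, tilt under 0.03 rad), foot under the lip, within 4 mm across and -1.5 to +4 mm along of its locked place, straight within 0.05 rad; latch pin up behind it (pressed under 1.5 mm) (value of joint latch below 0.0015 m and y of block_center in the frame of deck_home between -0.0015 and 0.004 m and x of block_center in the frame of deck_home between -0.004 and 0.004 m and z of block_center in the frame of deck_home between 0.023 and 0.027 m and angle between the y axis of block_center and the y axis of deck_home, either way round below 0.05 rad and angle between block_center's own z axis and vertical below 0.03 rad and linear speed of tube_block below 0.01 m/s); the robot touches nothing.
It fails at once if the block is pressed or dropped on the shaker with more than 40 N (contact force between tube_block and shaker above 40 N).
It fails at once if the block is rammed into the retaining block (wall, lip, cheeks or guides) with more than 15 N (contact force between tube_block and retainer above 15 N).
It fails at once if the robot itself pushes on the shaker with more than 40 N (contact force between any of the fingers, the arm and shaker above 40 N).
It fails at once if the dish stack, the pot or the tube rack is shifted by more than 20 mm (distance of any of dish_stack, pot, tube_rack from where it was at the start of the episode above 0.02 m).
It also fails if it takes over 61 s, if anything falls off the work surface, if the arm or the gripper's body presses on something with over 40 N, if the wrist force passes 120 N, or if a joint passes its speed limit or range.

## Working session

There is one attempt and no reset: what is moved stays moved. The work goes in short steps, Python scripts to look and compute and a shell command to move; the robot and the scene stay as the last step left them, time stands still between calls to the robot, and variables do not carry over. Pictures are saved under pics/ and viewed, at most 10 in all, crops included, and the job is handed in when it is done.

```bash
ls; mkdir -p pics; cat > h.py <<'E'
import numpy as np, cv2
from bench import manip, viewer
def cap(n):
    d=viewer.capture(n); np.savez(f'pics/{n}.npz',**d); return d
def load(n): return dict(np.load(f'pics/{n}.npz'))
def cloud(d):
    Z=d['range_z'].astype(float); v,u=np.mgrid[:Z.shape[0],:Z.shape[1]]
    P=np.stack([(u-d['cx'])/d['fx']*Z,(v-d['cy'])/d['fy']*Z,Z],-1)
    R=cv2.Rodrigues(np.array(d['rvec'],float))[0]
    W=(P-np.array(d['tvec']).ravel())@R; W[Z==0]=np.nan; return W
def save(d,f,box=None,s=1):
    im=d['pixels'][...,::-1]
    if box: im=im[box[1]:box[3],box[0]:box[2]]
    cv2.imwrite('pics/'+f,cv2.resize(im,None,fx=s,fy=s,interpolation=cv2.INTER_CUBIC))
E
python3 - <<'E'
from h import *
a=cap('scene');b=cap('side')
im=np.vstack([a['pixels'],b['pixels']])[...,::-1]
cv2.imwrite('pics/a.png',a['pixels'][...,::-1]);cv2.imwrite('pics/b.png',b['pixels'][...,::-1])
print(manip.get_obs())
E
```

```text
pics
{'clock': 0.1, 'joints': array([-1.26659968e+00,  3.00458414e-01,  1.52154583e+00, -7.52085817e-06,
        1.32066403e+00, -6.66108465e-02]), 'joint_velocities': array([-0.00021722, -0.00370277, -0.00285134,  0.00186739, -0.00042615,
        0.00022296]), 'effort': array([ 2.45448908e-03, -5.44369733e+01, -3.62370086e+01,  5.88648490e-06,
        3.03747074e-03, -1.19200180e-05]), 'tcp_pos': array([ 199.22924422, -512.4215578 ,  230.7431754 ]), 'tool_rot': array([ 9.82861588e-01,  1.84344267e-01, -6.73548213e-05, -5.33585813e-04]), 'ft_force': array([-0.66696299,  0.13156   , -0.31536167]), 'moment': array([ 0.00327839, -0.01540593, -0.01863525]), 'grasp_force': 0.0, 'opening': 0.9978223865613769}
```

View pics/a.png

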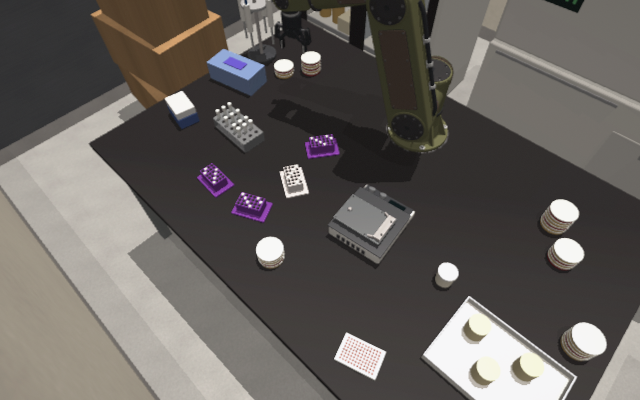

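View pics/b.png

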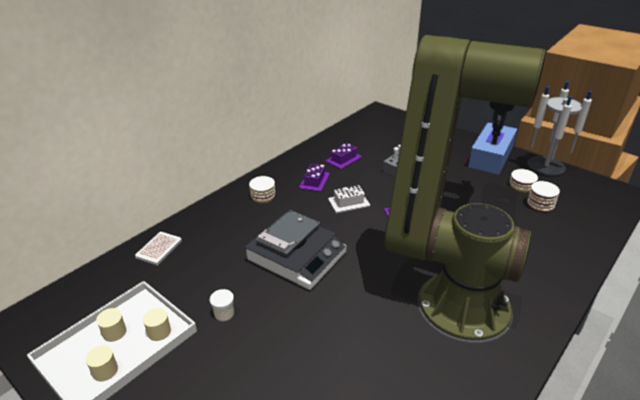

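The scene shows the aluminium (silver) block at (293,181), with purple look-alikes at (322,146), (215,179) and (252,207). The grey rack at (238,127) is a different thing. The shaker is at (372,222) with its retainer at about (383,228), the dish stack at (270,253) and the pot at (447,275). I choose the silver block and will check it in a crop.

```bash
python3 - <<'E'
from h import *
d=load('scene'); W=cloud(d); save(d,'c.png',(260,140,420,270),5)
for n,(x0,y0,x1,y1) in dict(block=(275,160,312,200),dish=(255,237,288,270),pot=(434,262,460,290),rack=(210,100,266,152)).items():
    P=W[y0:y1,x0:x1].reshape(-1,3);P=P[P[:,2]>4]
    for lo,hi in [(4,12),(25,100)]:
        Q=P[(P[:,2]>lo)&(P[:,2]<hi)]
        if len(Q)>20: print(n,lo,len(Q),Q.min(0).round(),Q.max(0).round(),cv2.minAreaRect(Q[:,:2].astype(np.float32)))
P=W[180:265,325:420].reshape(-1,3)
for lo,hi in [(40,75),(82,90),(92,130)]:
    Q=P[(P[:,2]>lo)&(P[:,2]<hi)];print('sh',lo,len(Q),np.median(Q[:,2]),Q.min(0).round(),Q.max(0).round(),cv2.minAreaRect(Q[:,:2].astype(np.float32)))
E
```

```text
block 4 374 [ 423. -303.    4.] [644. -72.  12.] ((539.4452514648438, -190.21702575683594), (194.52508544921875, 141.77035522460938), 44.35849380493164)
block 25 372 [ 501. -233.   26.] [ 597. -122.   62.] ((548.6826171875, -176.26263427734375), (100.18295288085938, 56.141788482666016), 58.39204025268555)
dish 4 72 [735. -96.   4.] [882.  56.  12.] ((810.5391235351562, -18.908065795898438), (122.53895568847656, 113.84681701660156), 43.41864776611328)
dish 25 641 [772. -53.  25.] [862.  36.  66.] ((817.0278930664062, -8.244773864746094), (89.98934936523438, 87.52568054199219), 46.56919479370117)
pot 4 48 [425. 407.   4.] [538. 506.  11.] ((476.2713928222656, 459.82684326171875), (101.02204132080078, 77.12091064453125), 35.305355072021484)
pot 25 372 [461. 428.  26.] [523. 489.  72.] ((492.70501708984375, 458.5229797363281), (61.17793273925781, 60.716800689697266), 69.67864227294922)
rack 4 596 [ 311. -773.    4.] [ 664. -381.   12.] ((497.3835754394531, -576.2909545898438), (327.3684997558594, 244.3543701171875), 48.05637741088867)
rack 25 1081 [ 463. -644.   25.] [ 575. -419.  100.] ((519.7930908203125, -532.48291015625), (225.81344604492188, 104.13168334960938), 87.21891784667969)
sh 40 1965 63.72544718740716 [366.  46.  40.] [626. 275.  75.] ((496.2125549316406, 158.19847106933594), (245.01528930664062, 209.0984649658203), 6.807348251342773)
sh 82 1157 86.94896430716743 [463.  58.  82.] [599. 246.  90.] ((530.6952514648438, 152.3694305419922), (122.09756469726562, 178.0159912109375), 6.257659435272217)
sh 92 314 100.968743110104 [470.  77.  92.] [592. 243. 110.] ((531.3449096679688, 156.50318908691406), (113.3475112915039, 166.72767639160156), 6.587291717529297)
```

View pics/c.png

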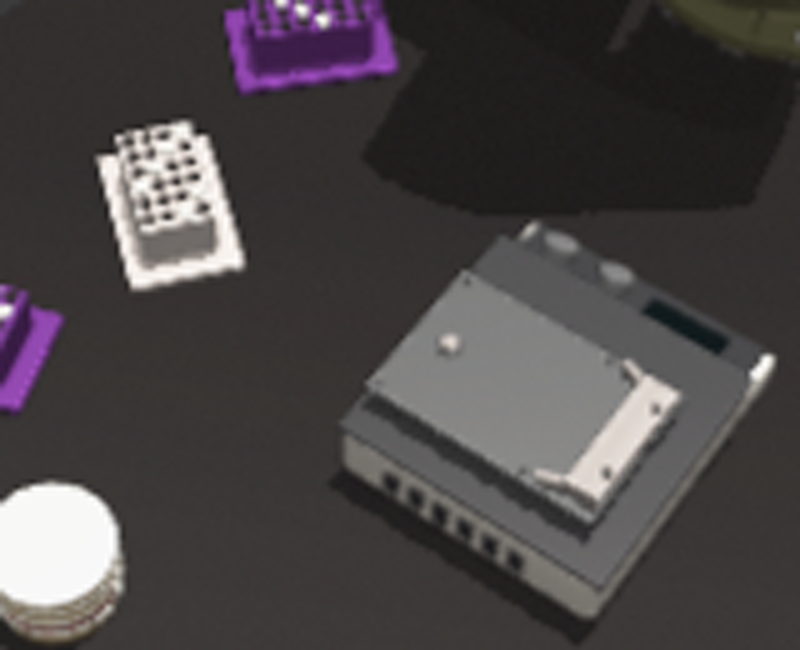

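The crop confirms it: the silver block with 24 places and a white foot is at crop (170,205). The deck is empty, with the latch pin at crop (450,343) and the retainer with its lip at (630,430) on the world +y side. Next I move above the block.

```bash
python3 -m crank '[[[0.447,-0.187,0],-37,1],[[0.447,-0.187,0],-37,1],[[0.447,-0.187,0],-37,1],[[0.447,-0.187,0],-37,1],[[0.447,-0.187,0],-37,1],[[0.447,-0.187,0],-37,1],[[0.447,-0.187,0],-37,1],[[0.447,-0.187,0],-37,1],[[0.447,-0.187,0],-37,1],[[0.447,-0.187,0],-37,1]]' 40; python3 -m crank '[[[0,0,0],0,1],[[0,0,0],0,1]]'
python3 - <<'E'
from h import *
d=cap('wrist'); W=cloud(d); save(d,'d.png'); print(manip.get_obs()['tcp_pos'])
P=W.reshape(-1,3)
P=P[np.linalg.norm(P[:,:2]-[549,-176],axis=1)<85]
for lo,hi in [(4,12),(30,65)]:
    Q=P[(P[:,2]>lo)&(P[:,2]<hi)];print(lo,len(Q),np.median(Q[:,2]),Q.min(0).round(),Q.max(0).round(),cv2.minAreaRect(Q[:,:2].astype(np.float32)))
E
```

```text
clock: 1.1
tcp_pos: [549.7, -173.8, 230.9]
tool_rot: [0.873, 0.487, -0.0, -0.0]
ft_force: [-0.1, -1.2, 1.3]
opening: 0.996
grasp_force: 0.0
clock: 1.3
tcp_pos: [548.1, -175.9, 230.7]
tool_rot: [0.873, 0.487, -0.0, -0.0]
ft_force: [-0.5, -0.3, -0.1]
opening: 0.999
grasp_force: 0.0
[ 547.72950593 -176.61251349  230.87340791]
4 2708 7.980457060232187 [ 478. -252.    5.] [ 616. -101.   10.] ((546.8903198242188, -176.77301025390625), (126.99136352539062, 86.22608947753906), 58.223960876464844)
30 4172 50.336729965310965 [ 500. -230.   40.] [ 594. -123.   55.] ((546.98828125, -176.44378662109375), (94.20769500732422, 55.947349548339844), 58.166770935058594)
```

View pics/d.png

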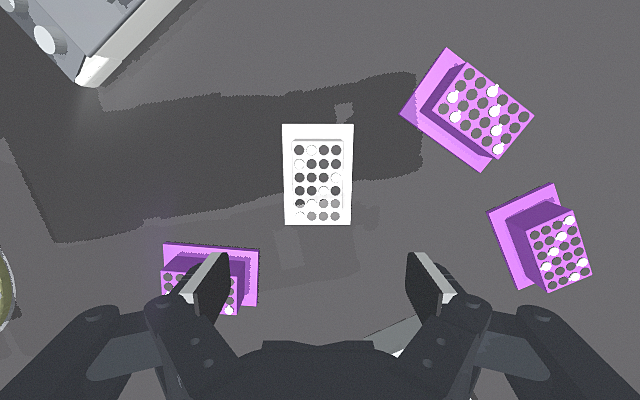

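The wrist view shows the block centred at (318,175), straight between the fingers, with a purple look-alike at (210,275), about 130 mm to the side and clear. I descend and grip.

```bash
python3 -m crank '[[[0,0,0.04],0,1],[[0,0,0.08],0,1],[[0,0,0.12],0,1],[[0,0,0.15],0,1],[[0,0,0.175],0,1],[[0,0,0.195],0,1],[[0,0,0.207],0,1],[[0,0,0.215],0,1],[[0,0,0.215],0,1],[[0,0,0.215],0,1]]' 40
python3 -m crank '[[[0,0,0],0,0.3],[[0,0,0],0,0.3],[[0,0,0],0,0.3],[[0,0,0],0,0.3],[[0,0,0],0,0.3],[[0,0,0],0,0.3],[[0,0,0],0,0.3],[[0,0,0],0,0.3]]' 50
```

```text
clock: 2.35
tcp_pos: [548.5, -176.7, 17.1]
tool_rot: [0.874, 0.487, 0.0, 0.0]
ft_force: [0.7, -0.4, -0.0]
opening: 0.998
grasp_force: 0.0
clock: 3.15
tcp_pos: [548.5, -176.4, 17.1]
tool_rot: [0.874, 0.487, 0.0, 0.0]
ft_force: [-2.3, -0.1, 5.9]
opening: 0.648
grasp_force: 55.3
```

```bash
python3 -m crank '[[[0,0,-0.01],0,0.3],[[0,0,-0.03],0,0.3],[[0,0,-0.06],0,0.3],[[0,0,-0.1],0,0.3],[[0,0,-0.14],0,0.3],[[0,0,-0.17],0,0.3],[[0,0,-0.18],0,0.3],[[0,0,-0.18],0,0.3]]'
python3 -m crank '[[[0.02,-0.013,0],-4,0.3],[[0.05,-0.033,0],-10,0.3],[[0.08,-0.053,0],-16,0.3],[[0.11,-0.073,0],-22,0.3],[[0.14,-0.093,0],-28,0.3],[[0.17,-0.113,0],-33,0.3],[[0.19,-0.127,0],-37,0.3],[[0.196,-0.131,0],-38,0.3],[[0.196,-0.131,0],-38,0.3],[[0.196,-0.131,0],-38,0.3]]'
python3 - <<'E'
from h import *
d=cap('wrist'); s=cap('scene')
cv2.imwrite('pics/e.png',np.hstack([d['pixels'][...,::-1],])); print(manip.get_obs()['ft_force'])
for n,D in (('w',d),('s',s)):
    P=cloud(D).reshape(-1,3); P=P[(abs(P[:,0]-530)<90)&(abs(P[:,1]-160)<120)]
    for lo,hi in [(84,89),(99,104)]:
        Q=P[(P[:,2]>lo)&(P[:,2]<hi)]
        if len(Q)>9: print(n,lo,len(Q),np.median(Q[:,2]),Q.min(0).round(),Q.max(0).round(),cv2.minAreaRect(Q[:,:2].astype(np.float32)))
E
```

```text
clock: 3.95
tcp_pos: [548.2, -176.4, 196.9]
tool_rot: [0.874, 0.487, 0.0, 0.001]
ft_force: [-0.1, -0.4, -6.9]
opening: 0.648
grasp_force: 55.4
clock: 4.95
tcp_pos: [539.6, 58.6, 195.2]
tool_rot: [0.668, 0.744, -0.001, -0.001]
ft_force: [0.1, 0.1, -6.7]
opening: 0.642
grasp_force: 55.3
[ 0.86493264 -0.69871161 -6.83597423]
w 84 19193 85.92349607620214 [464. 112.  84.] [592. 217.  89.] ((528.4089965820312, 164.6496124267578), (118.73284912109375, 93.72233581542969), 6.264441967010498)
s 84 830 86.8812252482179 [468.  65.  84.] [599. 245.  89.] ((530.8486328125, 152.3939208984375), (121.47080993652344, 177.2506866455078), 6.589737892150879)
s 99 149 101.59744548480943 [470. 203.  99.] [579. 243. 104.] ((524.7344360351562, 224.820068359375), (39.66722869873047, 109.6524887084961), 87.40963745117188)
```

View pics/e.png

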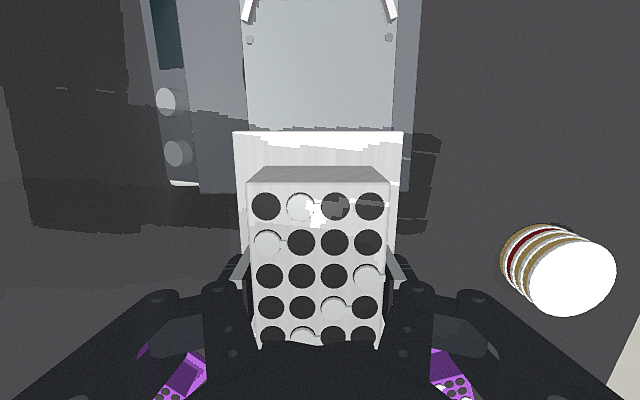

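The wrist view shows the block held square, with the deck straight ahead (edges at columns 246 and 396) and the guides at (248,8) and (390,8). I move over the deck, then lower.

```bash
python3 -m crank '[[[0.02,0,0],0,0.3],[[0.045,0,0],0,0.3],[[0.07,0,0],0,0.3],[[0.086,0.0005,0],0,0.3],[[0.086,0.0005,0.02],0,0.3],[[0.086,0.0005,0.045],0,0.3],[[0.086,0.0005,0.065],0,0.3],[[0.086,0.0005,0.078],0,0.3],[[0.086,0.0005,0.082],0,0.3],[[0.086,0.0005,0.082],0,0.3]]'
python3 - <<'E'
from h import *
d=cap('wrist'); W=cloud(d); save(d,'f.png',(160,0,480,240),2.4); print(manip.get_obs()['tcp_pos'],manip.get_obs()['ft_force'])
P=W.reshape(-1,3); P=P[(abs(P[:,0]-530)<90)&(abs(P[:,1]-200)<80)]
for lo,hi in [(84.5,87.5),(99,103)]:
    Q=P[(P[:,2]>lo)&(P[:,2]<hi)]
    if len(Q)>9: print(lo,len(Q),np.median(Q[:,2]),Q.min(0).round(),Q.max(0).round(),cv2.minAreaRect(Q[:,:2].astype(np.float32)))
E
```

```text
clock: 6.05
tcp_pos: [531.2, 144.5, 114.3]
tool_rot: [0.668, 0.744, -0.0, -0.0]
ft_force: [-0.2, -0.9, -5.6]
opening: 0.647
grasp_force: 55.2
[531.51202587 144.65659965 114.96698424] [-0.3015156   0.84854209 -5.74183595]
84.5 6841 85.95841498705727 [461. 121.  85.] [592. 248.  87.] ((526.370361328125, 182.31777954101562), (118.24723815917969, 118.62124633789062), 6.853508949279785)
99 11178 100.94052975222087 [470. 195.  99.] [572. 245. 103.] ((522.336669921875, 215.55233764648438), (100.48628234863281, 48.40352249145508), 6.887962818145752)
```

View pics/f.png

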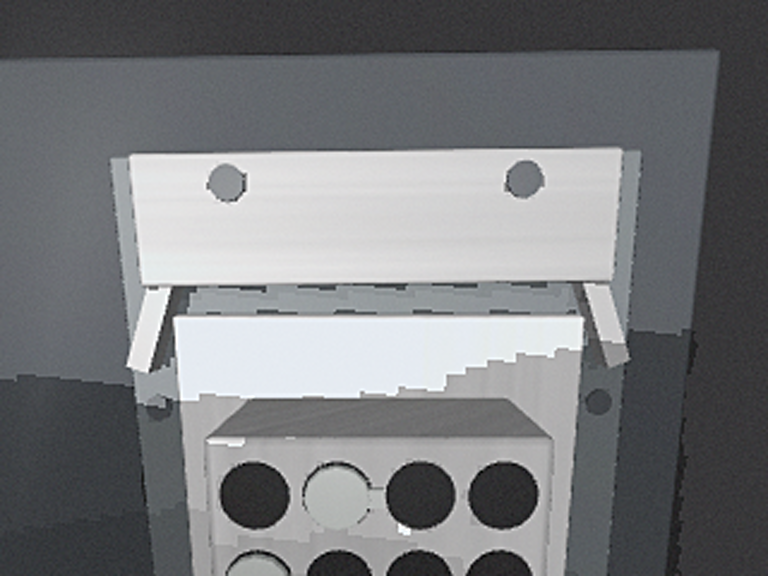

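The foot's front edge (crop row 315, columns 175–583) is centred between the guides, about 7 mm short of the lip (row 283). I lower gently.

```bash
python3 -m crank '[[[0,0,0.003],-0.3,0.3],[[0,0,0.006],-0.6,0.3],[[0,0,0.0075],-0.6,0.3],[[0,0,0.009],-0.6,0.3],[[0,0,0.0095],-0.6,0.3],[[0,0,0.0095],-0.6,0.3]]'
python3 -m crank '[[[0,0,0.0005],0,0.3],[[0,0,0.001],0,0.3],[[0,0,0.001],0,0.3]]'
python3 -m crank '[[[0,0,0.0005],0,0.3],[[0,0,0.001],0,0.3],[[0,0,0.001],0,0.3]]'
```

```text
clock: 6.7
tcp_pos: [531.1, 144.8, 104.8]
tool_rot: [0.664, 0.748, 0.0, 0.0]
ft_force: [-0.2, -0.3, -5.3]
opening: 0.642
grasp_force: 55.3
clock: 7.0
tcp_pos: [531.1, 144.8, 103.8]
tool_rot: [0.664, 0.748, 0.0, 0.0]
ft_force: [0.4, 1.1, -4.9]
opening: 0.648
grasp_force: 55.3
clock: 7.3
tcp_pos: [531.2, 144.8, 103.1]
tool_rot: [0.664, 0.748, 0.0, 0.0]
ft_force: [-0.2, -2.0, -1.8]
opening: 0.648
grasp_force: 55.9
```

```bash
python3 -m crank '[[[0,0,0.0005],0,0.3],[[0,0,0.0005],0,0.3]]'; python3 -m crank '[[[0,0,0],0,0.75],[[0,0,0],0,0.75],[[0,0,0],0,0.75],[[0,0,0],0,0.75]]'
```

```text
clock: 7.5
tcp_pos: [531.2, 144.8, 103.0]
tool_rot: [0.664, 0.748, 0.0, 0.0]
ft_force: [-3.1, -1.1, 5.0]
opening: 0.646
grasp_force: 56.7
clock: 7.9
tcp_pos: [531.1, 144.8, 102.3]
tool_rot: [0.664, 0.748, 0.0, 0.0]
ft_force: [-0.6, 0.2, -0.0]
opening: 0.752
grasp_force: 0.0
```

```bash
python3 -m crank '[[[0,0,0],0,0.3],[[0,0,0],0,0.3],[[0,0,0],0,0.3],[[0,0,0],0,0.3]]' 25; python3 -m crank '[[[0.001,0,0],0,0.3],[[0.002,0,0],0,0.3],[[0.003,0,0],0,0.3],[[0.004,0,0],0,0.3],[[0.005,0,0],0,0.3],[[0.006,0,0],0,0.3]]';  python3 -m crank '[[[0.001,0,0],0,0.3],[[0.002,0,0],0,0.3],[[0.003,0,0],0,0.3],[[0.004,0,0],0,0.3],[[0.005,0,0],0,0.3],[[0.006,0,0],0,0.3]]'
python3 - <<'E'
from h import *
d=cap('wrist'); W=cloud(d); save(d,'g.png',(160,0,480,240),2.4); print(manip.get_obs()['tcp_pos'],manip.get_obs()['ft_force'])
E
```

```text
clock: 8.3
tcp_pos: [531.2, 144.8, 102.4]
tool_rot: [0.664, 0.748, 0.0, 0.0]
ft_force: [0.3, 0.7, 1.3]
opening: 0.65
grasp_force: 30.6
clock: 8.9
tcp_pos: [530.4, 150.9, 102.4]
tool_rot: [0.664, 0.748, 0.0, 0.0]
ft_force: [0.7, -2.1, 2.8]
opening: 0.651
grasp_force: 30.7
clock: 9.5
tcp_pos: [529.7, 156.3, 102.4]
tool_rot: [0.664, 0.748, -0.0, 0.0]
ft_force: [0.9, -6.0, 5.0]
opening: 0.653
grasp_force: 31.0
[529.68120864 156.39234094 102.3646133 ] [ 1.07909312 -5.1389557   5.33283932]
```

View pics/g.png

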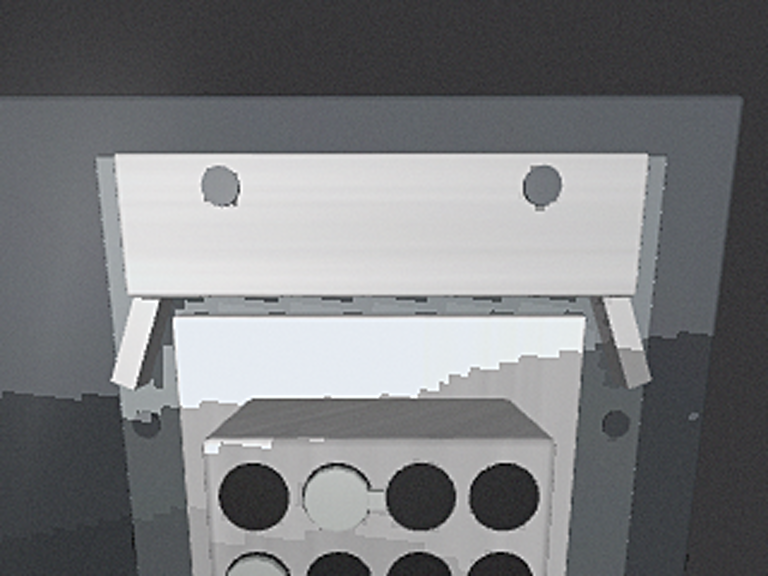

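The deck has been carried to the end of its play, and the drag is about 5 N. The foot (row 315, columns 173–586) is centred and parallel to the lip edge (row 296). I ease the down-preload and slide on.

```bash
python3 -m crank '[[[0,0,-0.0004],0,0.3],[[0.001,0,-0.0004],0,0.3],[[0.002,0,-0.0004],0,0.3],[[0.003,0,-0.0004],0,0.3]]';  python3 -m crank '[[[0.001,0,0],0,0.3],[[0.002,0,0],0,0.3],[[0.003,0,0],0,0.3]]'; python3 -m crank '[[[0.001,0,0],0,0.3],[[0.002,0,0],0,0.3],[[0.002,0,0],0,0.3]]'
```

```text
clock: 9.95
tcp_pos: [529.1, 159.8, 102.4]
tool_rot: [0.664, 0.748, -0.0, -0.0]
ft_force: [0.3, -3.3, -0.8]
opening: 0.652
grasp_force: 30.4
clock: 10.25
tcp_pos: [528.7, 162.8, 102.5]
tool_rot: [0.664, 0.748, -0.0, -0.0]
ft_force: [-0.1, -1.8, -2.1]
opening: 0.65
grasp_force: 30.1
clock: 10.55
tcp_pos: [528.5, 164.9, 102.5]
tool_rot: [0.664, 0.748, -0.0, -0.0]
ft_force: [-0.1, -0.0, -3.9]
opening: 0.653
grasp_force: 29.9
```

```bash
python3 -m crank '[[[0.001,0,0.0002],0,0.3],[[0.002,0,0.0002],0,0.3],[[0.002,0,0.0002],0,0.3]]';  python3 -m crank '[[[0.001,0,0],0,0.3],[[0.002,0,0],0,0.3],[[0.002,0,0],0,0.3]]'
python3 - <<'E'
from h import *
d=cap('wrist'); W=cloud(d); save(d,'i.png',(160,0,480,240),2.4); print(manip.get_obs()['tcp_pos'],manip.get_obs()['ft_force'])
E
```

```text
clock: 10.85
tcp_pos: [528.4, 166.8, 102.5]
tool_rot: [0.664, 0.748, 0.0, -0.0]
ft_force: [-0.9, -0.6, -4.2]
opening: 0.647
grasp_force: 30.0
clock: 11.15
tcp_pos: [528.2, 168.8, 102.5]
tool_rot: [0.664, 0.748, 0.0, -0.0]
ft_force: [-0.7, 0.6, -3.8]
opening: 0.656
grasp_force: 29.9
[528.14990024 168.79458062 102.46711568] [-0.35276588 -0.10659752 -2.7857694 ]
```

View pics/i.png

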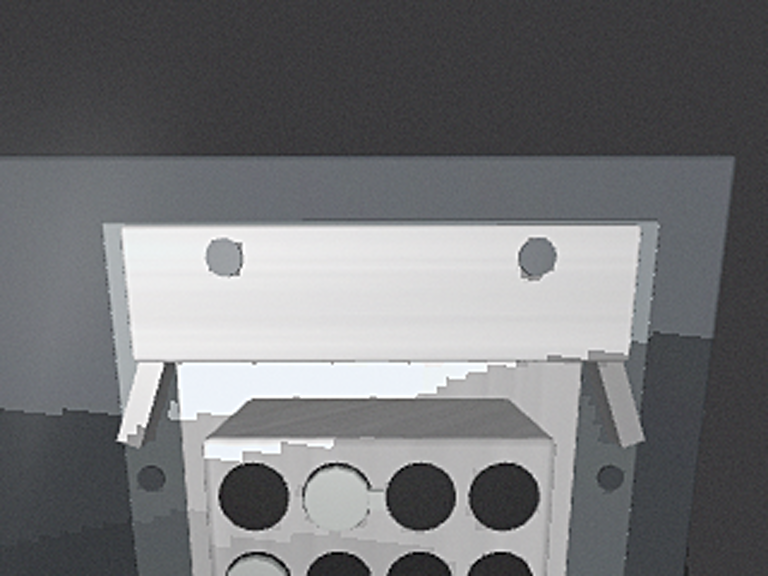

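```bash
python3 - <<'E'
from h import *
d=load('wrist'); W=cloud(d); o=manip.get_obs(); print(d['cy'],o['ft_force'])
q=o['tool_rot']; a=2*np.arctan2(q[1],q[0]); u=np.array([np.cos(a),np.sin(a)]); v=np.array([u[1],-u[0]]); print(np.degrees(a))
P=W.reshape(-1,3); L=np.stack([(P[:,:2]-o['tcp_pos'][:2])@u,(P[:,:2]-o['tcp_pos'][:2])@v,P[:,2]],1)
L=L[(abs(L[:,1])<70)&(L[:,0]>0)&(L[:,0]<130)]
Q=L[(abs(L[:,2]-101)<1)&(abs(L[:,1])<40)]; print('lip y',np.percentile(Q[:,0],[.5,2,50,99.5]))
Q=L[(abs(L[:,2]-101)<1)&(L[:,0]>60)]; print('lip x',np.percentile(Q[:,1],[0.5,99.5]))
Q=L[(L[:,2]>133)]; print('body front',np.percentile(Q[:,0],[50,99.5]),'z',np.percentile(Q[:,2],[5,50,99]))
Q=L[(abs(L[:,2]-94)<1.5)&(L[:,0]<58)]; print('foot x',np.percentile(Q[:,1],[.5,99.5]), 'z',np.median(Q[:,2]))
Q=L[(abs(L[:,2]-86)<2)]; print('deck x',np.percentile(Q[:,1],[.2,99.8]),'y',Q[:,0].max(), 'z',np.median(Q[:,2]))
E
```

```text
203.47984657846965 [-0.35276588 -0.10659752 -2.7857694 ]
96.85195201997136
lip y [46.61627249 54.91499304 67.85257239 80.22623796]
lip x [-49.4436694   48.90846671]
body front [11.59425347 46.32132335] z [135.47474906 174.56883164 200.78756804]
foot x [-52.21618269  52.86070679] z 93.91446596895335
deck x [-59.16041368  58.58063703] y 82.34503246953612 z 85.9731603830747
```

The block centre is about 3 mm short of home, just at the bar. I push on in half-millimetre steps.

```bash
python3 -m crank '[[[0.0005,0,0.0002],0,0.3],[[0.001,0,0.0002],0,0.3],[[0.001,0,0.0002],0,0.3]]'; for i in 1; do python3 -m crank '[[[0.0005,0,0],0,0.3],[[0.001,0,0],0,0.3],[[0.001,0,0],0,0.3]]'; done;  python3 -m crank '[[[0.0005,0,0],0,0.3],[[0.0005,0,0],0,0.3]]'
```

```text
clock: 11.5
tcp_pos: [528.2, 169.4, 102.4]
tool_rot: [0.664, 0.748, -0.0, 0.0]
ft_force: [-1.0, -4.4, -0.2]
opening: 0.648
grasp_force: 30.3
clock: 11.8
tcp_pos: [528.1, 170.4, 102.4]
tool_rot: [0.664, 0.748, -0.0, 0.0]
ft_force: [-0.4, -5.4, 0.3]
opening: 0.65
grasp_force: 30.3
clock: 12.0
tcp_pos: [528.0, 170.8, 102.4]
tool_rot: [0.664, 0.748, -0.0, 0.0]
ft_force: [-0.4, -6.6, -0.6]
opening: 0.654
grasp_force: 30.3
```

```bash
python3 -m crank '[[[0.0005,0,0],0,0.3],[[0.0005,0,0],0,0.3]]';python3 -m crank '[[[0.0005,0,0],0,0.3],[[0.0005,0,0],0,0.3]]'; python3 - <<'E'
from h import *
d=cap('wrist'); W=cloud(d); o=manip.get_obs(); print(o['ft_force'])
q=o['tool_rot']; a=2*np.arctan2(q[1],q[0]); u=np.array([np.cos(a),np.sin(a)]); v=np.array([u[1],-u[0]])
P=W.reshape(-1,3); L=np.stack([(P[:,:2]-o['tcp_pos'][:2])@u,(P[:,:2]-o['tcp_pos'][:2])@v,P[:,2]],1)
L=L[(abs(L[:,1])<70)&(L[:,0]>0)&(L[:,0]<130)]
Q=L[(abs(L[:,2]-101)<1)&(abs(L[:,1])<40)]; print('lip y',np.percentile(Q[:,0],[.5,2,50,99.5]))
Q=L[(abs(L[:,2]-86)<2)]; print('deck y',Q[:,0].max())
E
```

```text
clock: 12.2
tcp_pos: [528.0, 171.2, 102.4]
tool_rot: [0.664, 0.748, -0.0, 0.0]
ft_force: [0.1, -6.9, 0.1]
opening: 0.652
grasp_force: 30.3
clock: 12.4
tcp_pos: [527.9, 171.8, 102.4]
tool_rot: [0.664, 0.748, -0.0, 0.0]
ft_force: [0.5, -5.7, -0.1]
opening: 0.654
grasp_force: 30.3
[-0.35036652 -6.07801994 -0.26222206]
lip y [46.64499984 52.07361084 64.69061496 77.18870917]
deck y 79.47012560384431
```

```bash
python3 -m crank '[[[0.0005,0,0],0,0.3],[[0.0005,0,0],0,0.3]]';python3 -m crank '[[[0.0005,0,0],0,0.3],[[0.0005,0,0],0,0.3]]'; python3 -m crank '[[[0.0004,0,0],0,0.3],[[0.0004,0,0],0,0.3]]'
```

```text
clock: 12.65
tcp_pos: [527.9, 172.1, 102.4]
tool_rot: [0.664, 0.748, -0.0, 0.0]
ft_force: [-0.1, -6.7, 0.2]
opening: 0.652
grasp_force: 30.3
clock: 12.85
tcp_pos: [527.8, 172.5, 102.4]
tool_rot: [0.664, 0.748, -0.0, 0.0]
ft_force: [0.2, -7.7, -0.7]
opening: 0.648
grasp_force: 30.4
clock: 13.05
tcp_pos: [527.8, 172.9, 102.4]
tool_rot: [0.664, 0.748, -0.0, 0.0]
ft_force: [-0.4, -9.2, 0.1]
opening: 0.649
grasp_force: 30.4
```

Force is 9 N after about 4 mm of bar travel, so the latch should be up. I release and check.

```bash
python3 -m crank '[[[0,0,0],0,0.95],[[0,0,0],0,0.95],[[0,0,0],0,0.95],[[0,0,0],0,0.95],[[0,0,0],0,0.95]]'; python3 -m crank '[[[0,0,-0.02],0,1],[[0,0,-0.05],0,1],[[0,0,-0.09],0,1],[[0,0,-0.13],0,1],[[0,0,-0.15],0,1],[[0,0,-0.15],0,1]]'; python3 -m crank '[[[-0.03,0,0],0,1],[[-0.07,0,0],0,1],[[-0.11,0,0],0,1],[[-0.14,0,0],0,1],[[-0.15,0,0],0,1],[[-0.15,0,0],0,1],[[-0.15,0,0],0,1]]'; python3 - <<'E'
from h import *
d=cap('wrist'); W=cloud(d); o=manip.get_obs(); save(d,'j.png',(140,0,500,270),2.2)
u=np.array([-np.sin(np.radians(6.85)),np.cos(np.radians(6.85))]); v=np.array([u[1],-u[0]])
P=W.reshape(-1,3); L=np.stack([P[:,:2]@u,P[:,:2]@v,P[:,2]],1)
c=np.array([527.8,172.9]); L[:,:2]-=[c@u,c@v]
L=L[(abs(L[:,1])<65)&(abs(L[:,0])<110)]
for n,lo,hi,f in (('top',133,138,40),('lip',100,102.2,40),('foot',93,95,41),('deck',85,87,58)):
    Q=L[(L[:,2]>lo)&(L[:,2]<hi)]; R=Q[abs(Q[:,1])<f]; print(n,len(Q),'y',np.percentile(R[:,0],[.3,1,99,99.7]).round(2),'x',np.percentile(Q[:,1],[.3,1,99,99.7]).round(2),'z',np.median(Q[:,2]))
E
```

```text
clock: 13.55
tcp_pos: [527.6, 173.6, 102.3]
tool_rot: [0.664, 0.748, 0.0, -0.0]
ft_force: [0.2, 0.1, 0.5]
opening: 0.947
grasp_force: 0.0
clock: 14.15
tcp_pos: [528.5, 173.8, 255.6]
tool_rot: [0.664, 0.748, 0.002, 0.002]
ft_force: [0.2, -0.5, -0.0]
opening: 0.999
grasp_force: 0.0
clock: 14.85
tcp_pos: [545.3, 25.4, 251.8]
tool_rot: [0.663, 0.748, -0.0, -0.0]
ft_force: [-0.4, 0.8, -0.0]
opening: 1.001
grasp_force: 0.0
top 5334 y [-49.37 -49.27   6.4    6.81] x [-28.42 -28.05  26.59  27.01] z 136.05796416238013
lip 25 y [-49.88 -49.87 -49.68 -49.68] x [-26.39 -26.24  24.84  25.14] z 100.33564494109399
foot 2953 y [-69.96 -66.13  19.41  20.42] x [-43.48 -43.23  41.71  42.  ] z 93.88234883234676
deck 5823 y [-99.62 -99.58  21.57  23.04] x [-58.97 -58.57  57.92  58.26] z 85.97730431696675
```

View pics/j.png

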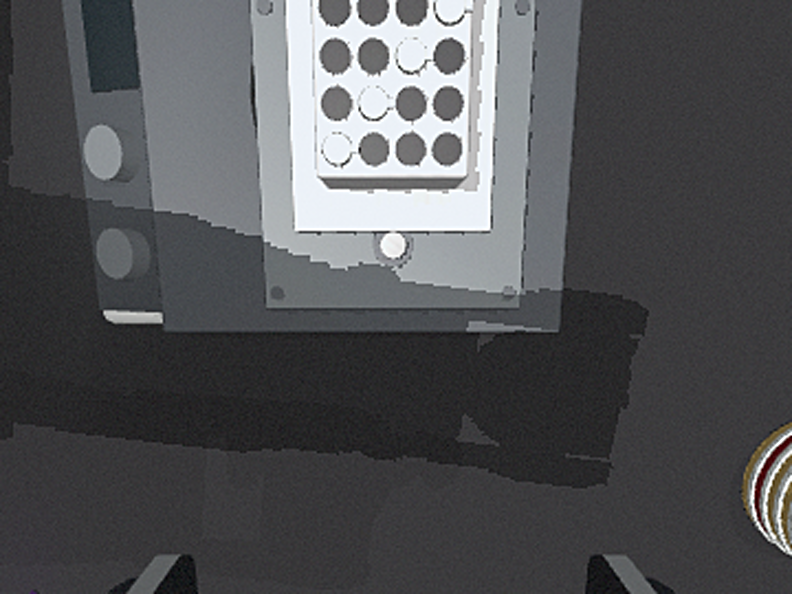

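The picture shows the latch pin standing at (392,245), directly behind the foot's rear edge (row 231). I check its height once, then hand in if it is up.

```bash
python3 - <<'E'
from h import *
W=cloud(load('wrist')); u,v=int(140+392/2.2),int(245/2.2)
z=W[v-3:v+4,u-3:u+4,2]; print(np.nanmedian(z),np.nanmax(z))
if np.nanmedian(z)>90.5: print(manip.job_done())
E
```

```text
91.84728726871428 93.48831646237544
the job is handed in; nothing more can be done
None
```

The tube block is locked on the shaker: it is under the lip with the latch pin up behind it (about 6 mm above the deck), the gripper is clear, and the job is handed in; the verdict did not come back to me.

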